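# Hang the orange marker pail on the signing table's display hook

### The arm

A 6-joint arm with a two-finger parallel gripper is mounted at the origin on the work surface. World frame = base frame: x ahead of the robot, y to its left, z up, the work surface at z = 0. Lengths are in m, angles in rad, forces in N, time in s.
With the tool pointing down it reaches from about 0.35 to 0.975 m from the base axis. Payload 7.1 kg.
Tool frame: the origin (TCP) lies midway between the tips of the shut fingers; the grasp point (between the pads) lies 19 mm behind it (tcp_to_grasp is the z of the grasp point in the tool frame, in m); z points along the fingers, y is the direction in which the jaws open and shut (so a half turn about z gives the same grasp; the last joint's range is limited). The gripper opens to 88 mm and grips with 3 to 60 N. Pads are 20 mm wide; open, the fingers measure 115 mm over their backs; the gripper's body (75 mm by 178 mm) begins 61 mm behind the grasp point.
Start: joints at [1.083, 0.423, 1.63, -0, 1.089, -0.019], TCP at [0.282, 0.558, 0.223] pointing down, gripper open.
Joint ranges: [-3, 3], [-0.9, 2.11], [0.09, 2.58], [-1.31, 4.45], [0.11, 2.69], [-2.54, 2.54]. Speed limits (rad/s): [2.39, 2.39, 3.01, 3.14, 3.14, 3.14].

### API

Orientations are given as a rotation vector (axis times angle).
In Python, from plant import get_state, read_camera, camera_model, sign_off, look_for, tip_of, tcp_to_grasp gives the robot as it stands.
- The arm moves only by the tool arm_command, never from a script. Its argument "increments" is one flat list of numbers, 5 for each row, row after row: the shift along the tool's x, y, z each as a share of 200 mm, from -1 to 1, then the turn about the tool's z as a share of 90 degrees, from -1 to 1, then the opening, from 0 (shut) to 1 (fully open). A call has 1 to 20 rows; each row is the pose to reach, as a shift and turn from the pose measured when the call began, along the tool's axes at that moment; what a row does not reach only later rows make up. A row lasts 1/8 s, in which the tool goes at most 62.5 mm and 10.7 degrees, less where a joint would pass 70% of its speed; a pose out of reach is approached as far as the arm can. A call with a number of a shift or a turn outside -1 to 1 is refused whole. A call with a gripper value outside its range is refused whole. The fingers move at their own pace and stop on an object; "newtons" is the grip in N (left out, the last holds). Time passes only in rows, so rows that repeat a pose let the fingers close. It gives the time, the measured TCP pose, the force and the opening at its end, in the units of the state.
- get_state(): the state, without advancing time (a new reading comes with each control period).
- read_camera(name): name is "side" or "top"; returns (picture, depth): 400x640x3 uint8, red, green, blue; 400x640 float32, m along the optical axis (not along the pixel's ray), 0 where there is no reading.
- camera_model(name): a dict with "fx", "fy", "cx", "cy" (pixels), "world_from_camera" (4x4, takes a point from camera to world coordinates). Camera axes: x right, y down, z forward; pixel columns grow to the right and rows downward; lengths in m; the calibration is good to about 2 mm. A picture is of the moment at which its call begins. camera_model takes no time and is no camera call.
- sign_off(): hands the job in, once; it reports no verdict.
Trained networks look in the newest picture that a camera, given by its name, has taken for a name from the list of things; names that differ only in an ending like _2 or _b are one class to them, and where a whole thing is asked for, a point or a joint stands for the part that bears it (a point fixed in the world has none). Each returns a list of dicts, best first, with "confidence" (0 to 1); they miss things now and then, are a little off and sometimes report something else, mostly with a low value. They report only what shows in the picture. A call takes as long as a camera call. They do not tell look-alikes from the thing itself.
- look_for(target, camera): "xy" ([column, row] as shares, 0 to 1, of the picture: columns of its width, rows of its height, amid what is visible of it).
- tip_of(target, camera): "xy" ([column, row] as shares, 0 to 1, of the picture: columns of its width, rows of its height: a listed point, or the origin of a listed thing).
The state is a dict: "time": time; "joint_pos": joint angles; "qvel": joint speeds; "joint_efforts": joint torques, N m; "tcp_pos": TCP position; "orientation": TCP orientation; "force": force on the tool from outside, world axes, zero at the start; "ft_torque": the same for the moment, N m; "grip_width": finger opening in m.
Only numpy, scipy, OpenCV 4.12 (cv2) and the standard library are available. Lean on these libraries where they do the work, as an engineer would, in place of code of your own. Each camera call takes 0.05 s, during which the arm holds its last target. There are 200 camera calls.

### The job

Clear a place on the signing table for the next autograph: pick up the orange marker pail and hang it by its handle on the hook of the steel stand, so that it hangs freely and still. Leave the purple pail and the toy figure where they stand.

Things in the scene. Friction and masses are not known exactly. Their poses are not given: they have to be found in the camera images.
- orange_pail_mid (a point): Orange pail, 0.2 kg; 72 mm rim 65 mm above its foot. Rigid black loop handle over it: two upright legs at y = +-24 mm (8 thick, 14 wide along x; 56 outside, 40 between), straight to 112 mm; arched bar above, 10 thick, top 134, underside 124 mm. The hook goes through it along x, either way. Grip both legs outside, closing along y. Point: on the axis, 67 mm above the foot; z up.
- hook_seat (a point): Hook of a fixed stand: level steel arm 10 mm thick, upper side 285 mm above the table, from a 16 mm post (288 mm tall, base 130 mm wide) along -x, towards the robot; its end turns up to a red tip, top at 304 mm, 128 mm from the post's axis. Point: on the arm's upper side, 70 mm from the post's axis, 58 mm from the tip: hang here. x runs from tip to post, y level across, z up.
- purple_pail_mid (a point): Purple pail, a bystander, same shape as the orange one (72 mm across, 134 mm tall with its handle). Point: on its axis, 67 mm above its foot.
- figure_mid (a point): Toy figure, a bystander, purple and blue on a round black base 72 mm across, about 125 mm tall. Point: on its axis, 62 mm above its foot.
Mind the look-alikes: they are no part of the job. Of the things that look like the part that bears orange_pail_mid, the largest one is meant.

How it is judged:
By the outcome, as a careful person would: the job done as asked, in the order asked, and still so for the second after the job is handed in, with the robot touching nothing.
It also fails if it takes over 56 s, if anything falls off the work surface, if the arm or the gripper's body presses on something with over 40 N, if the wrist force passes 120 N, or if a joint passes its speed limit or range.

## Working session

There is one attempt and no reset: what is moved stays moved. The work goes in short steps, Python scripts to look and compute and a tool call to move; the robot and the scene stay as the last step left them, time stands still between calls to the robot, and variables do not carry over. Pictures are saved under pics/ and viewed, on a budget of 10 in all, crops included, one or two more only if the job needs it, and the job is handed in when it is done.

Besides the shell and the picture viewer there is one more tool, called as a command line: name --argument value ..., lists and objects as JSON in quotes. arm_command: Moves the arm, as the interface text tells. Its arguments: {"type":"object","properties":{"increments":{"type":"array"},"newtons":{"type":"number"}},"required":["increments"]}

```bash
mkdir -p pics; ls
cat > h.py <<'E'
import numpy as np, cv2
from plant import *
def px2w(cam,u,v,d):
    m=camera_model(cam); p=np.array([(u-m["cx"])/m["fx"]*d,(v-m["cy"])/m["fy"]*d,d,1]); return (m["world_from_camera"]@p)[:3]
def cloud(cam,dep):
    m=camera_model(cam); v,u=np.mgrid[:400,:640]
    p=np.stack([(u-m["cx"])/m["fx"]*dep,(v-m["cy"])/m["fy"]*dep,dep,np.ones_like(dep)],-1)
    return (p@m["world_from_camera"].T)[...,:3]
def w2px(cam,P):
    m=camera_model(cam); c=np.linalg.inv(m["world_from_camera"])@np.append(P,1); return m["fx"]*c[0]/c[2]+m["cx"],m["fy"]*c[1]/c[2]+m["cy"]
E
python3 - <<'E'
from h import *
np.set_printoptions(precision=4,suppress=True)
for c in("side","top"):
    im,d=read_camera(c); cv2.imwrite(f"pics/{c}0.png",im[...,::-1])
    np.savez(f"{c}0.npz",im=im,d=d); W=cloud(c,d)
    print(c,camera_model(c)["world_from_camera"][:3,2:].T)
    for t in("orange_pail_mid","hook_seat","purple_pail_mid","figure_mid"):
        for f in(look_for,tip_of):
            for r in f(t,c)[:4]:
                u,v=r["xy"][0]*640,r["xy"][1]*400
                print(t,f.__name__,round(r["confidence"],2),round(u),round(v),W[min(399,int(v)),min(639,int(u))],d[min(399,int(v)),min(639,int(u))])
s=get_state();print({k:np.round(v,3) for k,v in s.items()},tcp_to_grasp)
E
```

```text
pics
side [[ 0.492   0.5945 -0.636 ]
 [-0.002  -0.6223  0.8644]]
orange_pail_mid call 0.84 384 321 [ 0.4579 -0.2769  0.0622] 0.9418444
orange_pail_mid call 0.75 349 297 [ 0.4572 -0.1658  0.0372] 1.0234549
orange_pail_mid call 0.58 349 345 [ 0.369  -0.2626  0.0419] 0.9195672
orange_pail_mid call 0.96 351 296 [ 0.4633 -0.1695  0.0393] 1.022899
orange_pail_mid call 0.89 389 313 [ 0.4977 -0.2555  0.0287] 0.99542344
orange_pail_mid call 0.86 348 344 [ 0.3795 -0.2461  0.0188] 0.94919074
hook_seat call 0.86 388 233 [ 0.6834 -0.0821  0.04  ] 1.1827344
hook_seat call 0.76 372 164 [0.9242 0.2104 0.0022] 1.4991153
purple_pail_mid call 0.6 323 258 [ 0.4693 -0.0629  0.0777] 1.0648694
purple_pail_mid call 0.8 321 255 [ 0.4823 -0.0398  0.0607] 1.0957979
figure_mid call 0.73 231 208 [0.4217 0.3016 0.0297] 1.2886223
figure_mid call 0.58 233 197 [0.4247 0.2761 0.0817] 1.2418964
top [[ 0.1924 -0.0006 -0.9813]
 [ 0.3126  0.0141  1.1469]]
orange_pail_mid call 0.81 422 231 [ 0.4691 -0.2752  0.0614] 1.0955969
orange_pail_mid call 0.62 416 264 [ 0.3747 -0.2507  0.0867] 1.0525614
orange_pail_mid call 0.57 38
[... 462 characters left out ...]
mid call 0.67 335 219 [ 0.4921 -0.0361  0.0643] 1.0970323
figure_mid call 0.9 218 241 [0.422  0.2816 0.067 ] 1.0806091
figure_mid call 0.88 216 241 [0.4225 0.2824 0.0861] 1.062032
figure_mid call 0.28 424 232 [ 0.4717 -0.2961  0.0042] 1.1522479
{'time': np.float64(0.9), 'joint_pos': array([ 1.083,  0.423,  1.63 , -0.   ,  1.089, -0.019]), 'qvel': array([ 0.001, -0.   ,  0.   ,  0.   ,  0.   , -0.001]), 'joint_efforts': array([ -0.002, -54.455, -27.404,   0.064,   0.017,   0.   ]), 'tcp_pos': array([0.282, 0.558, 0.223]), 'orientation': array([0.73 , 3.056, 0.   ]), 'force': array([ 0.626, -0.171, -0.326]), 'ft_torque': array([-0.036, -0.018, -0.006]), 'grip_width': np.float64(0.088)} -0.0187
```

Run:
```python
import cv2
a=cv2.imread("pics/side0.png")[140:390,180:480];b=cv2.imread("pics/top0.png")[90:310,180:480]
cv2.imwrite("pics/z.png",cv2.vconcat([cv2.resize(a,None,fx=2,fy=2)[:,:],][:1]))
A=cv2.resize(a,(600,500),interpolation=2)
cv2.imwrite("pics/side0c.png",cv2.resize(a,(720,600),interpolation=2))
cv2.imwrite("pics/top0c.png",cv2.resize(b,(800,587),interpolation=2))
```

```text
(no output)
```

View pics/side0c.png

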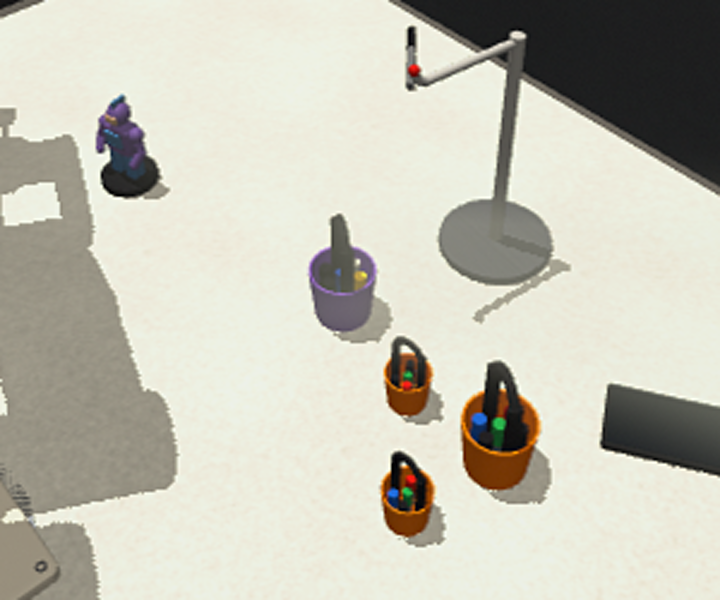

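View pics/top0c.png

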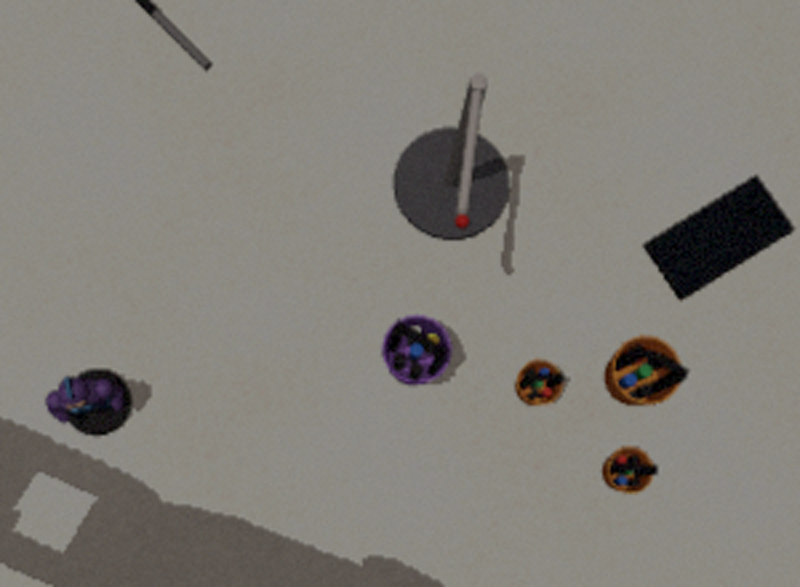

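Side view: the large orange pail is at about px (388,317), small look-alikes at (350,297) and (350,345), purple pail at (323,258), figure at (233,205), hook tip at (353,169). The top view agrees, with the large pail at (422,229), its handle running obliquely, and the hook arm at y≈-0.07 almost along x.

Run:
```python
from h import *
np.set_printoptions(precision=4,suppress=True)
P=[];C=[];K=[]
for c in("side","top"):
    z=np.load(c+"0.npz");W=cloud(c,z["d"]);ok=(z["d"]>0);hsv=cv2.cvtColor(z["im"],cv2.COLOR_RGB2HSV)
    P.append(W[ok]);C.append(hsv[ok]);K.append(np.full(ok.sum(),c=="top"))
P=np.vstack(P);C=np.vstack(C).astype(int);K=np.hstack(K)
from scipy.optimize import least_squares
def pail(c0,R,huel,hueh,name):
    for k in(0,1):
        c=np.array(c0)
        for _ in range(3):
            m=(K==k)&(np.hypot(*(P[:,:2]-c).T)<R+.012)
            o=m&(C[:,0]>=huel)&(C[:,0]<=hueh)&(C[:,1]>90)&(P[:,2]>.055)&(P[:,2]<.075)
            q=P[o,:2]
            s=least_squares(lambda a:np.hypot(*(q-a).T)-R,c,loss="soft_l1",f_scale=.002);c=s.x
        h=m&(P[:,2]>.08)&(P[:,2]<.15)
        hp=P[h];w,v=np.linalg.eigh(np.cov(hp[:,:2].T)) if len(hp)>5 else (0,np.eye(2))
        t=hp[hp[:,2]>.118]
        print(name,k,"axis",c,"n",o.sum(),"handle n",len(hp),"mean",hp.mean(0),"dir deg",np.degrees(np.arctan2(v[1,-1],v[0,-1])),np.sqrt(w),"top",t[:,:2].mean(0),hp[:,2].max())
pail([.475,-.275],.035,3,20,"orange")
pail([.49,-.035],.035,115,155,"purple")
for k in(0,1):
    m=(K==k)&(np.abs(P[:,0]-.63)<.17)&(np.abs(P[:,1]+.07)<.12)&(P[:,2]>.2)
    q=P[m]; a=q[(q[:,2]>.272)&(q[:,2]<.31)]
    for lo in np.arange(.48,.8,.02):
        b=a[(a[:,0]>=lo)&(a[:,0]<lo+.02)]
        if len(b): print(k,round(lo,2),len(b),np.median(b,0),"z90",np.percentile(b[:,2],90),"y",b[:,1].min(),b[:,1].max())
    r=m&(C[:,1]>150)&((C[:,0]<8)|(C[:,0]>172)); print("red",k,r.sum(),P[r].mean(0),P[r].max(0))
# stand base, small pails, objects
m=(P[:,2]>.004)&(P[:,2]<.03)&(np.hypot(P[:,0]-.66,P[:,1]+.06)<.11);print("base",P[m].min(0),P[m].max(0))
m=(P[:,2]>.1)&(P[:,2]<.26)&(np.hypot(P[:,0]-.68,P[:,1]+.06)<.08);print("post",m.sum(),np.median(P[m],0))
m=(P[:,2]>.09)&(P[:,0]>.33)&(P[:,0]<.52)&(P[:,1]<-.1);print("tall",m.sum())
```

```text
orange 0 axis [ 0.472  -0.2756] n 242 handle n 256 mean [ 0.4687 -0.2801  0.1103] dir deg 65.46751033559327 [0.0037 0.0202] top [ 0.4691 -0.2801] 0.13515346960790686
orange 1 axis [ 0.4741 -0.2745] n 126 handle n 125 mean [ 0.4737 -0.2721  0.1185] dir deg 63.006216102425604 [0.0036 0.019 ] top [ 0.474  -0.2728] 0.1359866036466577
purple 0 axis [ 0.4881 -0.0391] n 27 handle n 169 mean [ 0.4815 -0.0478  0.1103] dir deg 64.79231332782574 [0.0034 0.0194] top [ 0.4833 -0.0455] 0.1341812433715175
purple 1 axis [ 0.4887 -0.0387] n 94 handle n 105 mean [ 0.4875 -0.0386  0.1224] dir deg 61.08137270560061 [0.0037 0.0179] top [ 0.4882 -0.0388] 0.13916889240726227
0 0.54 31 [ 0.5553 -0.065   0.2969] z90 0.3022975932540053 y -0.06866908410837913 -0.058146593286190096
0 0.56 36 [ 0.5686 -0.0675  0.2844] z90 0.29428955452186367 y -0.07100246060239779 -0.061964548266662756
0 0.58 35 [ 0.5894 -0.0691  0.2834] z90 0.2853783055484883 y -0.07295517221637049 -0.06300638119830848
0 0.6 33 [ 0.6102 -0.0721  0.2835] z90 0.2854291050368072 y -0.07449923323629049 -0.0656162724563143
0 0.62 31 [ 0.6299 -0.074 
[... 734 characters left out ...]
517 -0.06142295802113395
1 0.6 38 [ 0.6105 -0.068   0.2845] z90 0.28712695716765163 y -0.07276549405505298 -0.06333285744785352
1 0.62 39 [ 0.63   -0.0701  0.2844] z90 0.2873530534775341 y -0.07509897911075328 -0.06564937299602006
1 0.64 35 [ 0.6497 -0.0722  0.285 ] z90 0.2873242872661491 y -0.07701493726709932 -0.06734116700235038
1 0.66 41 [ 0.671  -0.0743  0.285 ] z90 0.28825072831972864 y -0.08162006281438997 -0.06979264180716785
1 0.68 34 [ 0.6858 -0.0761  0.2877] z90 0.29009327166403354 y -0.08299802037488896 -0.06899524760300771
red 1 18 [ 0.5568 -0.0619  0.3027] [ 0.5606 -0.058   0.3063]
base [ 0.5553 -0.1664  0.004 ] [0.7686 0.047  0.0293]
post 397 [ 0.6796 -0.0801  0.183 ]
tall 345
```

arm_command --increments '[-0.684,-0.821,0,0,1,-0.684,-0.821,0,0,1,-0.684,-0.821,0,0,1,-0.684,-0.821,0,0,1,-0.684,-0.821,0,0,1]' --newtons 30

```text
time: 1.52
tcp_pos: [0.3305, 0.3479, 0.223]
orientation: [0.734, 3.055, 0.0]
force: [-0.6, -0.0, -0.3]
grip_width: 0.0876
```

arm_command --increments '[-0.684,-0.821,0,0,1,-0.684,-0.821,0,0,1,-0.684,-0.821,0,0,1,-0.684,-0.821,0,0,1,-0.684,-0.821,0,0,1]'

```text
time: 2.15
tcp_pos: [0.3787, 0.1392, 0.2232]
orientation: [0.738, 3.053, 0.001]
force: [0.2, 0.2, 0.3]
grip_width: 0.0875
```

arm_command --increments '[-0.684,-0.821,0,0,1,-0.684,-0.821,0,0,1,-0.684,-0.821,0,0,1,-0.684,-0.821,0,0,1,-0.684,-0.821,0,0,1]'

```text
time: 2.78
tcp_pos: [0.4268, -0.0694, 0.2232]
orientation: [0.74, 3.052, 0.002]
force: [0.1, 0.1, 0.0]
grip_width: 0.0879
```

```bash
cat >> h.py <<'E'
from scipy.spatial.transform import Rotation as Ro
def go(x,y,z,ang):
    s=get_state();R=Ro.from_rotvec(s["orientation"]).as_matrix();d=R.T@(np.array([x,y,z])-s["tcp_pos"])/.2
    a=np.degrees(np.arctan2(R[1,1],R[0,1])); t=((a-ang+90)%180-90)/90
    print("tcp",np.round(s["tcp_pos"],4),"ang",round(a,2),"goal",(x,y,z,ang),"->",np.round(d,3),round(t,3),"F",np.round(s["force"],1),"w",round(float(s["grip_width"]),4),"t",round(float(s["time"]),2))
E
python3 -c "
from h import *
go(.473,-.275,.19,64)
z=np.load('top0.npz');W=cloud('top',z['d']);hsv=cv2.cvtColor(z['im'],cv2.COLOR_RGB2HSV)
m=(np.hypot(W[...,0]-.473,W[...,1]+.275)<.03)&(hsv[...,1]>100)&(hsv[...,0]>40)&(hsv[...,2]>60);print('markers',W[m][:,2].max(),np.median(W[m],0))
"
```

```text
tcp [ 0.4268 -0.0694  0.2232] ang 62.73 goal (0.473, -0.275, 0.19, 64) -> [-0.676 -0.808  0.165] -0.014 F [0.1 0.1 0. ] w 0.0879 t 2.77
markers 0.06570843081159183 [ 0.46852838 -0.26421311  0.06164127]
```

arm_command --increments '[-0.676,-0.808,0.165,-0.014,1,-0.676,-0.808,0.165,-0.014,1,-0.676,-0.808,0.165,-0.014,1,-0.676,-0.808,0.165,-0.014,1,-0.676,-0.808,0.165,-0.014,1,-0.676,-0.808,0.165,-0.014,1,-0.676,-0.808,0.165,-0.014,1]'

```text
time: 3.65
tcp_pos: [0.473, -0.2732, 0.1904]
orientation: [0.704, 3.06, 0.002]
force: [-0.5, 0.3, 0.9]
grip_width: 0.0881
```

Run:
```python
from h import *
im,d=read_camera("side"); cv2.imwrite("pics/side1.png",cv2.resize(im[200:380,270:470,::-1],(660,594),interpolation=2))
go(.473,-.275,.075,64)
```

```text
tcp [ 0.4731 -0.2735  0.1905] ang 64.09 goal (0.473, -0.275, 0.075, 64) -> [-0.002 -0.008  0.577] 0.001 F [-0.7 -0.1  0.7] w 0.0881 t 3.7
```

View pics/side1.png

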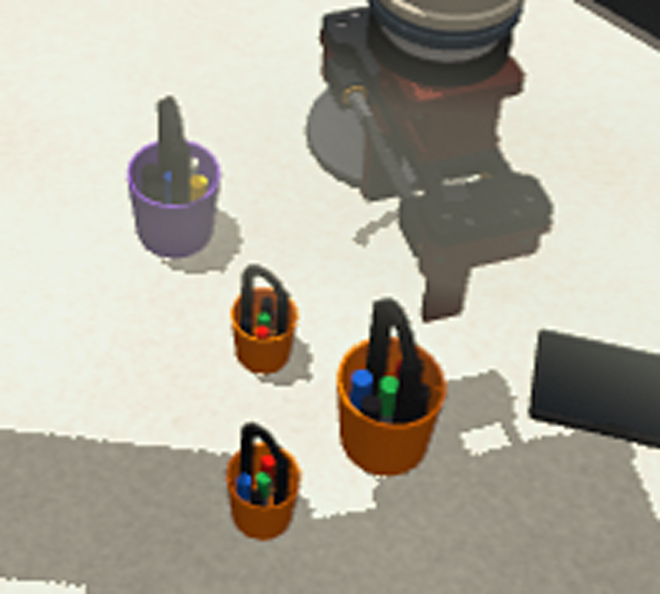

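The side view shows the pail at crop (390,390) and the fingers above it, tips at about (380,195) and (440,315). I'll check this against the projected TCP.

Run:
```python
from h import *
for y in(-.044,0,.044):
    p=np.array([.4731+y*np.cos(1.118),-.2735+y*np.sin(1.118),.19]);u,v=w2px("side",p);print((u-270)*3.3,(v-200)*3.3)
```

```text
434.86207451758577 308.5610560996871
406.3774252872616 251.7872585396965
379.9741117143047 199.16184730211674
```

arm_command --increments '[-0.002,-0.008,0.2,0,1,-0.002,-0.008,0.4,0,1,-0.002,-0.008,0.577,0,1,-0.002,-0.008,0.577,0,1,-0.002,-0.008,0.577,0,1,-0.002,-0.008,0.577,0,1]'

```text
time: 4.45
tcp_pos: [0.474, -0.2754, 0.0768]
orientation: [0.703, 3.057, 0.001]
force: [-0.1, -0.2, -0.5]
grip_width: 0.0878
```

Run:
```python
from h import *
im,d=read_camera("side"); cv2.imwrite("pics/side2.png",cv2.resize(im[200:380,270:470,::-1],(660,594),interpolation=2))
go(.473,-.275,.075,64)
```

```text
tcp [ 0.4739 -0.2754  0.0766] ang 64.09 goal (0.473, -0.275, 0.075, 64) -> [0.005 0.    0.008] 0.001 F [ 0.   0.2 -0.3] w 0.0882 t 4.5
```

View pics/side2.png

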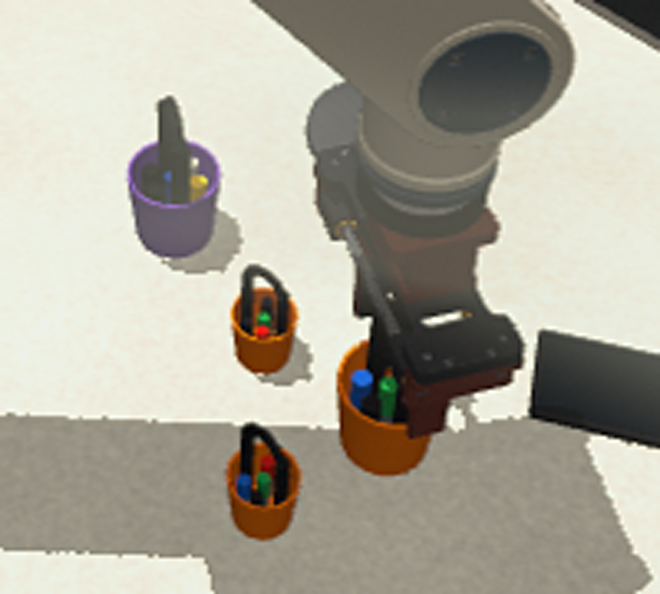

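The near finger tip at crop (425,430) is outside the handle leg, with its tip just above the rim. I'll close now.

arm_command --increments '[0,0,0,0,0.7,0,0,0,0,0.66,0,0,0,0,0.6,0,0,0,0,0.5,0,0,0,0,0.4,0,0,0,0,0.3,0,0,0,0,0.3,0,0,0,0,0.3]' --newtons 30

```text
time: 5.5
tcp_pos: [0.4739, -0.2755, 0.0767]
orientation: [0.703, 3.058, 0.001]
force: [-1.3, -0.4, 1.7]
grip_width: 0.056
```

arm_command --increments '[0,0,-0.1,0,0.3,0,0,-0.2,0,0.3,0,0,-0.3,0,0.3,0,0,-0.4,0,0.3,0,0,-0.4,0,0.3,0,0,-0.4,0,0.3]'

```text
time: 6.25
tcp_pos: [0.4731, -0.2751, 0.1558]
orientation: [0.703, 3.059, 0.001]
force: [0.3, -0.8, -1.3]
grip_width: 0.0558
```

Run:
```python
from h import *
im,d=read_camera("side"); cv2.imwrite("pics/side3.png",cv2.resize(im[180:360,270:470,::-1],(660,594),interpolation=2))
go(.473,-.275,.27,84)
```

```text
tcp [ 0.473  -0.275   0.1556] ang 64.09 goal (0.473, -0.275, 0.27, 84) -> [-0.001  0.001 -0.572] -0.221 F [-0.   0.9 -1.9] w 0.0559 t 6.3
```

View pics/side3.png

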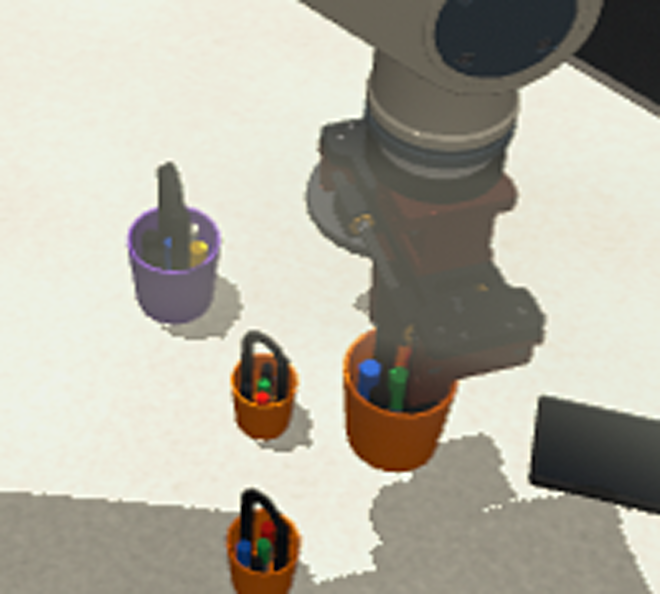

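The grasp holds: the pail hangs level, clear of the table at crop (400,410). Next I lift to entry height and turn it to match the arm's direction.

arm_command --increments '[0,0,-0.2,-0.05,0.3,0,0,-0.4,-0.12,0.3,0,0,-0.56,-0.19,0.3,0,0,-0.56,-0.221,0.3,0,0,-0.56,-0.221,0.3,0,0,-0.56,-0.221,0.3]'

```text
time: 7.05
tcp_pos: [0.4721, -0.2748, 0.2665]
orientation: [0.166, 3.136, 0.002]
force: [-0.5, 0.2, -1.7]
grip_width: 0.056
```

```bash
python3 -c "
from h import *
go(.503,-.0588,.267,84);print(get_state()['joint_pos'])"
```

```text
tcp [ 0.4721 -0.2748  0.2665] ang 83.93 goal (0.503, -0.0588, 0.267, 84) -> [-3.90e-02  1.09e+00 -1.00e-03] -0.001 F [-0.5  0.2 -1.7] w 0.056 t 7.05
[-5.49848102e-01  2.57280983e-01  1.76388282e+00  1.95458334e-03
  1.12040966e+00 -2.01546738e+00]
```

arm_command --increments '[-0.01,0.12,0,0,0.3,-0.01,0.3,0,0,0.3,-0.02,0.5,0,0,0.3,-0.03,0.7,0,0,0.3,-0.035,0.85,0,0,0.3,-0.04,0.95,0,0,0.3,-0.04,1,0,0,0.3,-0.04,1,0,0,0.3,-0.04,1,0,0,0.3,-0.04,1,0,0,0.3]'

```text
time: 8.3
tcp_pos: [0.5011, -0.0774, 0.2667]
orientation: [0.168, 3.136, 0.002]
force: [0.3, -0.0, -1.5]
grip_width: 0.0562
```

Run:
```python
from h import *
np.set_printoptions(precision=4,suppress=True)
P=[]
for c in("side","top"):
    im,d=read_camera(c)
    if c=="side": cv2.imwrite("pics/side4.png",cv2.resize(im[100:300,250:490,::-1],(720,600),interpolation=2))
    W=cloud(c,d);m=(np.abs(W[...,1]+.06)<.06)&(np.abs(W[...,0]-.503)<.045)&(W[...,2]>.15)&(W[...,2]<.262);hsv=cv2.cvtColor(im,cv2.COLOR_RGB2HSV)
    m&=(hsv[...,0]>3)&(hsv[...,0]<20)&(hsv[...,1]>150)
    q=W[m];print(c,len(q),q.min(0),q.max(0)) if len(q) else print(c,0)
go(.503,-.0588,.267,84)
go(.6144,-.0705,.267,84)
```

```text
side 187 [ 0.4625 -0.1138  0.2252] [ 0.5305 -0.044   0.2591]
top 10 [ 0.5167 -0.0829  0.1958] [ 0.529  -0.0584  0.2542]
tcp [ 0.5012 -0.0772  0.2668] ang 83.88 goal (0.503, -0.0588, 0.267, 84) -> [ 0.001  0.093 -0.001] -0.001 F [-0.  -0.1 -1.3] w 0.0563 t 8.4
tcp [ 0.5012 -0.0772  0.2668] ang 83.88 goal (0.6144, -0.0705, 0.267, 84) -> [-0.559  0.094 -0.   ] -0.001 F [-0.  -0.1 -1.3] w 0.0563 t 8.4
```

View pics/side4.png

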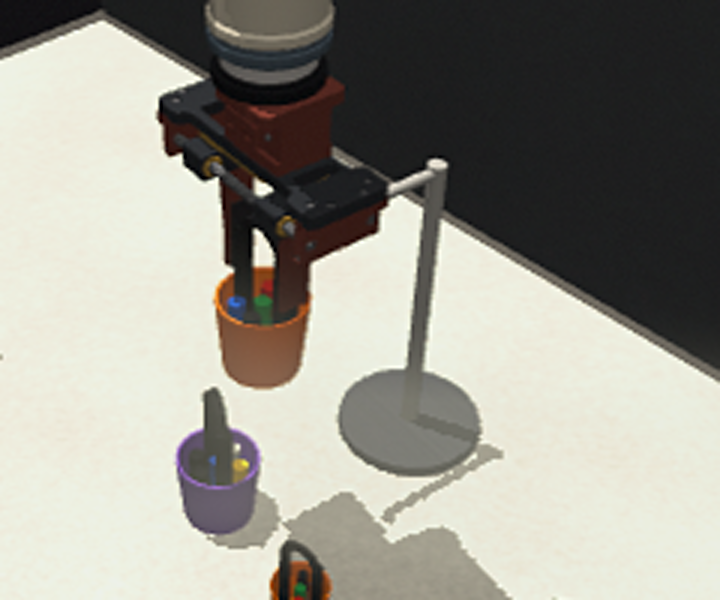

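The pail hangs level at crop (262,330), well above the purple pail, and the stand arm is clear ahead. I'll align in y, then thread it slowly.

arm_command --increments '[0,0.05,0,0,0.3,0,0.094,0,0,0.3,0,0.094,0,0,0.3,-0.06,0.094,0,0,0.3,-0.12,0.094,0,0,0.3,-0.18,0.094,0,0,0.3,-0.24,0.094,0,0,0.3,-0.3,0.094,0,0,0.3,-0.36,0.094,0,0,0.3,-0.36,0.094,0,0,0.3]'

```text
time: 9.65
tcp_pos: [0.5756, -0.0663, 0.2667]
orientation: [0.168, 3.136, 0.002]
force: [-0.0, 0.5, -0.5]
grip_width: 0.0559
```

Run:
```python
from h import *
im,d=read_camera("side"); cv2.imwrite("pics/side5.png",cv2.resize(im[100:250,270:450,::-1],(720,600),interpolation=2))
go(.6144,-.0705,.267,84)
```

```text
tcp [ 0.5749 -0.0663  0.2667] ang 83.88 goal (0.6144, -0.0705, 0.267, 84) -> [-0.198 -0.    -0.002] -0.001 F [ 0.4 -0.4 -0.7] w 0.056 t 9.7
```

View pics/side5.png

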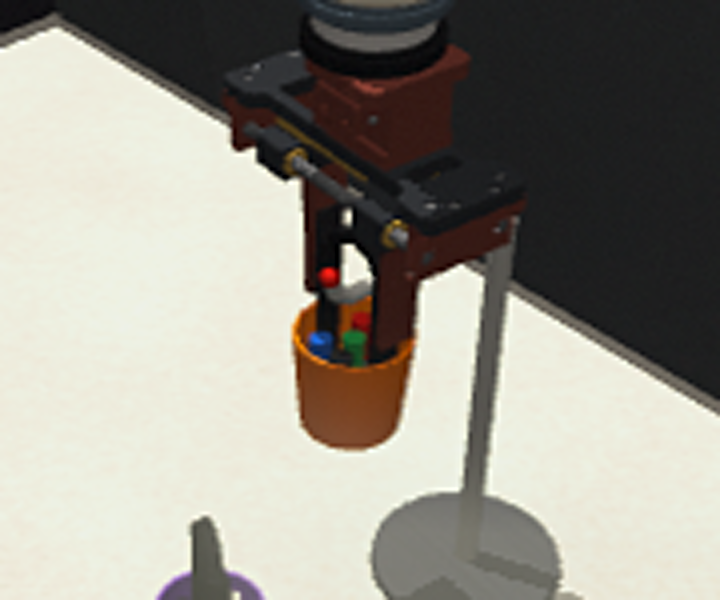

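The red tip, at crop (329,277), has passed through the handle window with no contact force. I'll continue to the seat and lower.

arm_command --increments '[-0.06,0,0,0,0.3,-0.12,0,0,0,0.3,-0.17,0,0,0,0.3,-0.2,0,0,0,0.3,-0.2,0,0,0,0.3,-0.2,0,0.04,0,0.3,-0.2,0,0.08,0,0.3,-0.2,0,0.11,0,0.3,-0.2,0,0.12,0,0.3,-0.2,0,0.12,0,0.3]'

```text
time: 10.95
tcp_pos: [0.6146, -0.0705, 0.2425]
orientation: [0.168, 3.137, 0.002]
force: [0.8, 0.1, -1.8]
grip_width: 0.0557
```

```bash
python3 -c "
from h import *
go(.6144,-.0705,.238,84)"
```

```text
tcp [ 0.6146 -0.0705  0.2425] ang 83.88 goal (0.6144, -0.0705, 0.238, 84) -> [ 0.001 -0.     0.022] -0.001 F [ 0.8  0.1 -1.8] w 0.0557 t 10.95
```

arm_command --increments '[0,0,0.01,0,0.3,0,0,0.015,0,0.3,0,0,0.018,0,0.3,0,0,0.018,0,0.3]'

```text
time: 11.45
tcp_pos: [0.6147, -0.0705, 0.2389]
orientation: [0.168, 3.137, 0.002]
force: [-0.3, -0.6, -1.5]
grip_width: 0.0561
```

arm_command --increments '[0,0,0.005,0,0.3,0,0,0.008,0,0.3,0,0,0.008,0,0.3]'

```text
time: 11.82
tcp_pos: [0.6149, -0.0705, 0.2382]
orientation: [0.168, 3.136, 0.002]
force: [-1.1, 0.8, 5.1]
grip_width: 0.0563
```

The handle now bears on the arm (force up to +5 N). I'll open slowly and then check.

arm_command --increments '[0,0,0,0,0.66,0,0,0,0,0.68,0,0,0,0,0.72,0,0,0,0,0.78,0,0,0,0,0.85,0,0,0,0,0.95,0,0,0,0,1,0,0,0,0,1,0,0,0,0,1,0,0,0,0,1]' --newtons 10

```text
time: 13.08
tcp_pos: [0.6149, -0.0705, 0.2382]
orientation: [0.168, 3.136, 0.002]
force: [-0.1, -0.3, 0.9]
grip_width: 0.088
```

Run:
```python
from h import *
im,d=read_camera("side"); cv2.imwrite("pics/side6.png",cv2.resize(im[100:250,270:450,::-1],(720,600),interpolation=2))
go(.6144,-.0705,.44,84)
```

```text
tcp [ 0.6149 -0.0705  0.2382] ang 83.88 goal (0.6144, -0.0705, 0.44, 84) -> [ 1.000e-03  1.000e-03 -1.009e+00] -0.001 F [ 0.1 -0.   0.7] w 0.0879 t 13.12
```

View pics/side6.png

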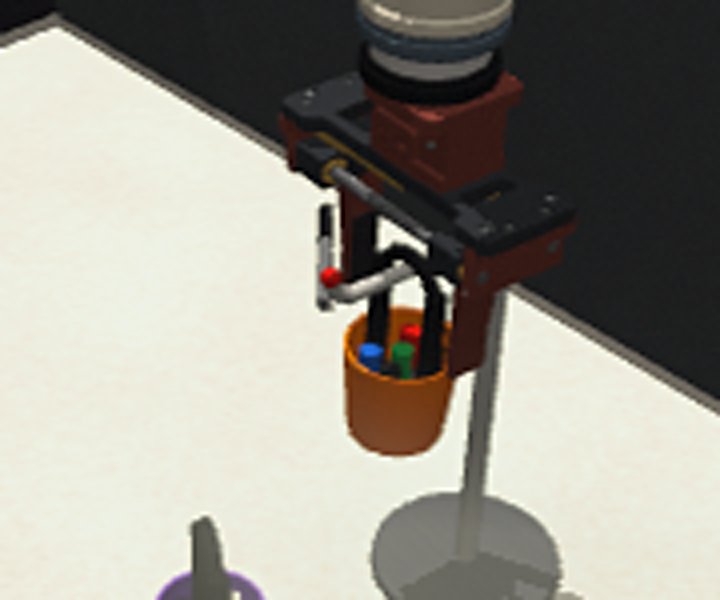

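The handle bar rests on the arm at crop (405,265), and the fingers are open and clear of both legs. I'll retreat straight up.

arm_command --increments '[0,0,-0.05,0,1,0,0,-0.12,0,1,0,0,-0.22,0,1,0,0,-0.35,0,1,0,0,-0.5,0,1,0,0,-0.7,0,1,0,0,-0.85,0,1,0,0,-0.85,0,1,0,0,-0.85,0,1,0,0,-0.85,0,1,0,0,-0.85,0,1]'

```text
time: 14.5
tcp_pos: [0.6144, -0.0707, 0.4071]
orientation: [-0.168, -3.136, -0.003]
force: [0.6, 0.0, 0.7]
grip_width: 0.0879
```

arm_command --increments '[0.2,0.3,0,0,1,0.4,0.6,0,0,1,0.6,0.9,0,0,1,0.6,0.9,0,0,1,0.6,0.9,0,0,1,0.6,0.9,0,0,1,0.6,0.9,0,0,1,0.6,0.9,0,0,1,0.6,0.9,0,0,1,0.6,0.9,0,0,1,0.6,0.9,0,0,1,0.6,0.9,0,0,1,0.6,0.9,0,0,1,0.6,0.9,0,0,1,0.6,0.9,0,0,1,0.6,0.9,0,0,1,0.6,0.9,0,0,1,0.6,0.9,0,0,1]'

```text
time: 16.75
tcp_pos: [0.5142, 0.1211, 0.4075]
orientation: [-0.168, -3.136, -0.002]
force: [0.1, 0.9, -0.2]
grip_width: 0.0881
```

Run:
```python
from h import *
np.set_printoptions(precision=4,suppress=True)
I=[]
for i in range(8):
    im,d=read_camera("side");I.append(im.astype(int))
    W=cloud("side",d);h=cv2.cvtColor(im,cv2.COLOR_RGB2HSV)
    m=(np.abs(W[...,0]-.615)<.06)&(np.abs(W[...,1]+.07)<.06)&(W[...,2]>.14)&(W[...,2]<.24)&(h[...,0]>3)&(h[...,0]<20)&(h[...,1]>150)
    if i in(0,3,7):print(m.sum(),W[m].mean(0),W[m].max(0))
print(get_state()["time"])
cv2.imwrite("pics/side7.png",cv2.resize(im[100:360,200:480,::-1],(640,594),interpolation=2))
```

```text
629 [ 0.6012 -0.0779  0.203 ] [ 0.649  -0.0343  0.2399]
628 [ 0.6012 -0.0778  0.203 ] [ 0.6474 -0.0338  0.2364]
629 [ 0.6013 -0.0778  0.203 ] [ 0.6481 -0.0347  0.2353]
17.15
```

View pics/side7.png

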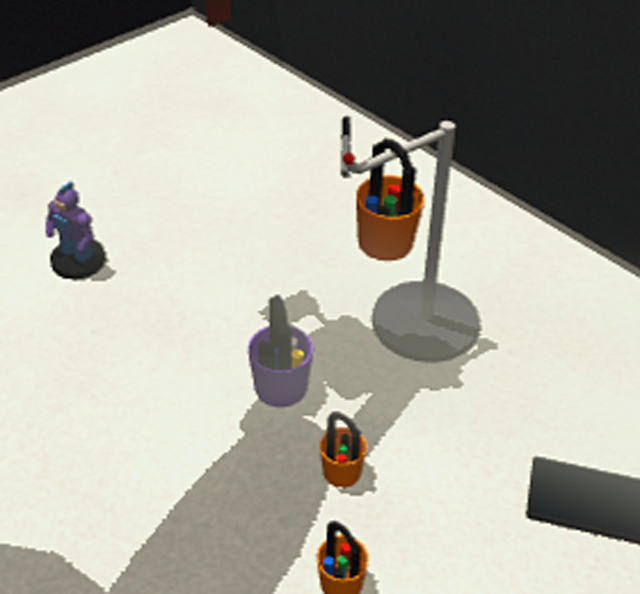

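The large orange pail hangs level on the arm, handle at crop (393,150), and it is still: its centroid stays the same to within 0.1 mm over 0.35 s. The purple pail, figure and small pails look unmoved, so I'm handing in.

```bash
python3 -c "
from plant import *
print(sign_off())"
```

```text
the job is handed in; nothing more can be done
None
```

I picked up the large orange pail by both handle legs and hung it on the stand's hook arm, at the seat point as measured from both cameras. I then moved the gripper well clear and handed the job in at about 17 s of the 56 s allowed.

- **Hanging and still:** the last side-camera pictures show the pail hanging level by its handle. It moved less than about 0.1 mm over the last 0.35 s I watched.
- **Forces:** the wrist readings I saw stayed at about 5 N or less.
- **Bystanders:** the purple pail, the toy figure and the two small orange pails stand where they were in the picture. I judged that by eye and did not measure it again.
- **Disagreements:** the two cameras differed by 2–4 mm on the hook and the pail, so I used the average. No check failed.

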